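# Clear the analyser's drawer and load a test cartridge

## Robot

A 7-joint arm with a two-finger parallel gripper is mounted at the origin on a cart in front of the work surface, level with it; the furniture and walls round the work are solid. World frame = base frame: x ahead of the robot, y to its left, z up, the work surface at z = 0. Lengths are in m, angles in rad, forces in N, time in s.
With the tool pointing down it reaches from about 0.425 to 0.875 m from the base axis. Payload 4.7 kg.
Tool frame: the origin (TCP) lies where the fingers leave the gripper's body, on its centre line; the fingertips stand 70 mm ahead of it and the grasp point (between the pads) lies 51 mm ahead of it; z points along the fingers, y is the line along which they close (so a half turn about z gives the same grasp; the last joint's range is limited). The gripper opens to 87 mm and grips with 3 to 60 N. Pads are 19 mm wide; open, the fingers measure 117 mm over their backs; the gripper's body (75 mm by 190 mm) begins 51 mm behind the grasp point.
Start: joints at [1.306, 0.321, -0.07, 1.45, 0.023, 1.371, -0.057], TCP at [0.179, -0.625, 0.292] pointing down, gripper open.
Joint ranges: [-2.86, 2.86], [-0.3, 2.09], [-1.38, 1.24], [0.06, 2.45], [-1.56, 4.7], [0.09, 2.05], [-2.69, 2.69]. Speed limits (rad/s): [2.57, 2.57, 3.14, 3.14, 3.14, 3.14, 3.14].

## Interface

Orientations are given as a rotation vector (axis times angle).
In Python, from bench import ctrl gives the robot as it stands.
- The arm moves only by the tool drive_tool, never from a script. Its argument "motion" is a list of rows, each a list of 3 entries, a list of its own where there are three numbers: the shift along the tool's x, y, z in cm, then the turn, a rotation vector about the tool's x, y, z in degrees, then the opening, from -1 (shut) to 1 (fully open). In form: [[[x, y, z], [ax, ay, az], claw], ...]. A call has 1 to 12 rows; each row shifts and turns the commanded pose from where the row before left it, along the tool's axes as they then stand; what a row does not reach is not made up. A row lasts 1/8 s, in which the tool goes at most 62.5 mm and 10.7 degrees, less where a joint would pass 70% of its speed; a pose out of reach is approached as far as the arm can. A call with a gripper value outside its range is refused whole. The fingers move at their own pace and stop on an object; "force" is the grip in N (left out, the last holds). Time passes only in rows, so rows that do not move let the fingers close. It gives the time, the measured TCP pose, the force, the opening and the grip force at its end, in the units of the state.
- ctrl.get_state(): the state, without advancing time (a new reading comes with each control period).
- ctrl.get_image(name): name is "scene" or "top" or "wrist"; returns the picture (400x640x3 uint8, red, green, blue); there is no depth.
- ctrl.calibration(name): a dict with "K" (3x3 intrinsics, pixels), "distortion" ([k1, k2, p1, p2, k3] as OpenCV has them; the pictures are not rectified), "origin" and "attitude" of the camera in the world; the wrist camera has in their place "tool_from_camera" (4x4, takes a point from camera to tool coordinates, whose origin is the TCP and whose axes are the flange's). Camera axes: x right, y up, looking along -z (the intrinsics and any distortion apply to the point x, -y, -z); pixel columns grow to the right and rows downward; lengths in m; the calibration is good to about 2 mm. A picture is of the moment at which its call begins: read the wrist's pose just before it. calibration takes no time and is no camera call.
- ctrl.close_job(): hands the job in; it is judged then, once.
The state is a dict: "time": time; "joint_positions": joint angles; "qd": joint speeds; "joint_torque": joint torques, N m; "position": TCP position; "tool_rot": TCP orientation; "ft_force": force on the tool from outside, world axes, zero at the start; "torque": the same for the moment, N m; "grip_width": opening from 0.0 (shut) to 1.0 (fully open); "grip_force": force on a finger pad.
Only numpy, scipy, OpenCV 4.12 (cv2) and the standard library are available. Lean on these libraries where they do the work, as an engineer would, in place of code of your own. Each camera call takes 0.05 s, during which the arm holds its last target. There are 200 camera calls.

## Task

An open specimen cup stands in the way of the analyser's drawer: keeping it upright, stand it on the worktop well clear of the drawer's path. Then pull the sprung drawer out to its stop, lay the test cartridge flat in the nest in the drawer with its narrow nose towards the analyser, and leave the drawer out so that I can check the lot. Do not run the drawer or the analyser against the cup, and leave the other things on the bench where they are.

Things in the scene. Friction and masses are not known exactly. Their poses are not given: they have to be found in the camera images.
- analyser: bench analyser, a white box 190 deep (x) x 180 wide (y) x 98 high with a dark display on top; fixed to the bench. Origin: centre of its underside on the worktop. Its +x points to its back, its front face is the plane x = -95 mm.
- cup: open specimen cup, white translucent plastic, 61 mm across the rim, 50 mm at the foot, 66 high, 50 g, loose. Origin: centre of its foot. It stands 210 to 270 mm in front of the analyser's origin, in the path of the drawer. (The worktop ends at y = +0.26 m on the left and x = 0.31 m in front.)
- drawer (a joint): travel of the analyser's drawer out of its front (towards its -x): 0 shut, 0.135 m out at its stop. An over-centre spring pulls it shut over the first half (4 to 6 N), past the middle carries it to the stop and holds it there (about 3 N); quick pulls meet more. The front panel is 100 wide, 10 thick, 20 to 73 mm above the worktop. Fully out, the bar reaches 291 mm in front of the analyser's origin.
- drawer_bar (a point): middle of the round steel pull bar on the drawer front; the bar lies level along the analyser's y, 12 thick, 72 long between its two end legs, its axis 64 mm above the worktop and 45 mm in front of the panel. Axes as the analyser's; moves with the drawer.
- nest (a point): centre of the nest floor in the drawer, 30 mm above the worktop; axes as the analyser's; moves with the drawer (inside the housing while the drawer is shut, 70 mm in front of the front face when it is out). The nest is a recess 115 long x 65 wide that narrows to 41 wide over its last 28 mm towards the analyser, with round-topped walls 8 high: 2.5 mm play on every side of the cartridge.
- nest_nose (a point): point on the nest floor 40 mm from its centre towards the analyser: the cartridge's nose point belongs here
- cartridge: test cartridge, grey flat base 12 thick and 110 long (x): 80 x 60 wide, then a nose 30 long and 36 wide at the +x end; on the base a white block 70 x 38 wide, from 12 to 37 mm high, with three low grey caps (to 40 mm); 90 g, loose. Origin: middle of the length, on the underside.
- cartridge_nose (a point): point on the cartridge's underside 40 mm from its origin towards the nose
- cartridge_grip (a point): centre of the cartridge's white block, 12 mm behind the origin and 26 mm up; take it across the 38 mm width. Axes as the cartridge's.
- stapler: black stapler, 34 x 117 (y) x 35 high, loose bystander; origin under its centre
- cup_lid: white round cup lid lying flat, 64 across, 10 high, loose bystander; origin under its centre
- lab_timer: bench timer lying flat, 64 x 64 x 18, loose bystander; origin under its centre
- tape_roll: roll of tape lying flat, 96 across, 25 high, loose bystander; origin under its centre
- mini_centrifuge: mini centrifuge with a clear dome lid, 160 x 150 x 117 high, fixed bystander left of the analyser; origin under its centre
Not all that is in view belongs to the job. There is more than one size of the cup; the job needs the smaller.

How it is judged:
By the outcome, as a careful person would: the job done as asked, in the order asked, and still so for the second after the job is handed in, with the robot touching nothing.
It also fails if it takes over 72 s, if anything falls off the work surface, if the arm or the gripper's body presses on something with over 40 N, if the wrist force passes 120 N, or if a joint passes its speed limit or range.

## Working session

There is one attempt and no reset: what is moved stays moved. The work goes in short steps, Python scripts to look and compute and a tool call to move; the robot and the scene stay as the last step left them, time stands still between calls to the robot, and variables do not carry over. Pictures are saved under pics/ and viewed, at most 10 in all, crops included, and the job is handed in when it is done.

Besides the shell and the picture viewer there is one more tool, called after ">>>" by a JSON object that holds its "method" and its "body", one argument or row to a line. drive_tool: Moves the arm, as the interface text tells. Its arguments: {"type":"object","properties":{"motion":{"type":"array","items":{"type":"array"}},"force":{"type":"number"}},"required":["motion"]}

```bash
mkdir -p pics; ls; python3 - <<'E'
from bench import ctrl
import cv2,numpy as np
for n in("scene","top"):
    im=ctrl.get_image(n); cv2.imwrite(f"pics/{n}0.png",im[:,:,::-1])
    c=ctrl.calibration(n); print(n,c)
print(ctrl.calibration("wrist"))
print(ctrl.get_state())
a=cv2.imread("pics/scene0.png");b=cv2.imread("pics/top0.png")
E
```

```text
pics
scene {'K': array([[485.24159005,   0.        , 313.44846485],
       [  0.        , 485.24159005, 195.76028958],
       [  0.        ,   0.        ,   1.        ]]), 'distortion': array([-0.07530943,  0.        ,  0.        ,  0.        ,  0.        ]), 'origin': array([-0.26245714,  0.38551206,  1.20832444]), 'attitude': array([ 0.40333074, -0.7954131 , -2.06569677])}
top {'K': array([[511.58207399,   0.        , 322.78710169],
       [  0.        , 511.58207399, 197.33426072],
       [  0.        ,   0.        ,   1.        ]]), 'distortion': array([-0.07989117,  0.        ,  0.        ,  0.        ,  0.        ]), 'origin': array([ 0.36039537, -0.20743564,  1.46591391]), 'attitude': array([ 0.1157984 , -0.08341433, -1.55119846])}
{'K': array([[280.34276335,   0.        , 320.61279578],
       [  0.        , 280.34276335, 199.98778376],
       [  0.        ,   0.        ,   1.        ]]), 'distortion': array([-0.0061856,  0.       ,  0.       ,  0.       ,  0.       ]), 'tool_from_camera': array([[ 1.27496480e-04,  9.63212712e-01,  2.68740126e-01,
         7.50878057e-02],
  
[... 255 characters left out ...]
{'time': 0.1, 'joint_positions': array([ 1.30611643,  0.32170084, -0.07007985,  1.45155547,  0.02258728,
        1.37077735, -0.05689588]), 'qd': array([ 0.00055104, -0.00122836, -0.00175122, -0.00207841,  0.00053024,
       -0.00035356,  0.00026092]), 'joint_torque': array([-3.80070742e-04, -4.92570984e+01, -4.05974826e-01, -3.13397741e+01,
       -6.40125596e-02,  3.94741085e-02,  8.33781769e-05]), 'position': array([ 0.17872691, -0.6245575 ,  0.29130069]), 'tool_rot': array([-3.10950744e+00, -4.36302641e-01,  4.87908917e-04]), 'ft_force': array([0.9239303 , 0.39692506, 0.15613572]), 'torque': array([0.01831878, 0.01364622, 0.02470877]), 'grip_force': 0.0, 'grip_width': 1.0028444311189384}
```

View pics/top0.png

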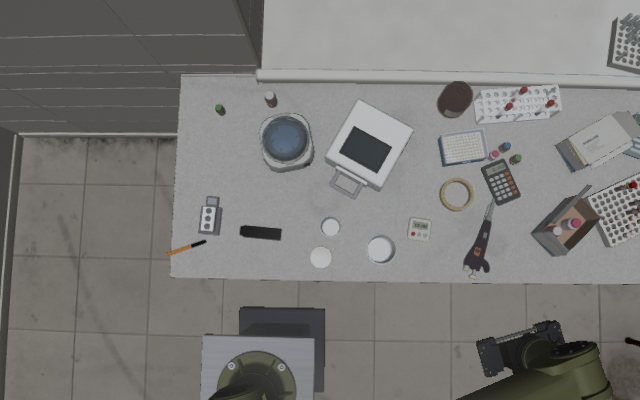

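View pics/scene0.png

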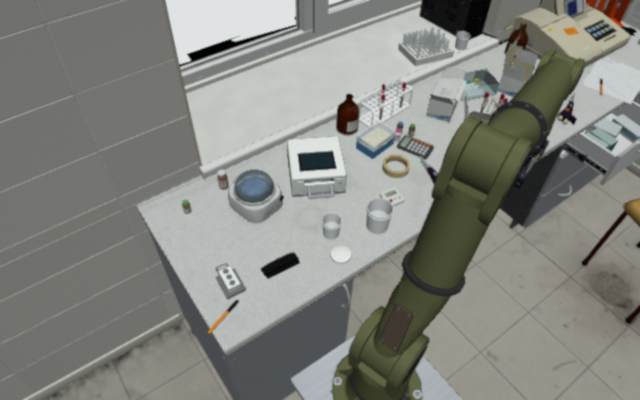

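Top view: small cup at about (331,227), large cup (381,249), lid (320,258), stapler (260,232), and cartridge (209,215) with its nose up in the picture. The analyser is at (369,146) with its bar at (346,186), and the timer is at (419,229). The scene view agrees with this.

```bash
cat > h.py <<'E'
from bench import ctrl
import cv2,numpy as np
from scipy.spatial.transform import Rotation as R
def cam(n,st=None):
    c=ctrl.calibration(n)
    if n=="wrist":
        T=np.eye(4);T[:3,:3]=R.from_rotvec(st["tool_rot"]).as_matrix();T[:3,3]=st["position"]
        T=T@c["tool_from_camera"];return c,T[:3,3],T[:3,:3]
    return c,np.array(c["origin"]),R.from_rotvec(c["attitude"]).as_matrix()
def ray(C,uv):
    c,o,A=C
    p=cv2.undistortPoints(np.array(uv,float).reshape(-1,1,2),c["K"],c["distortion"])[:,0]
    return o,np.c_[p[:,0],-p[:,1],-np.ones(len(p))]@A.T
def plane(C,uv,z):
    o,d=ray(C,uv);return o+d*((z-o[2])/d[:,2])[:,None]
def pix(C,P):
    c,o,A=C
    q=(np.atleast_2d(P)-o)@A;q[:,1:]*=-1
    return cv2.projectPoints(q,np.zeros(3),np.zeros(3),c["K"],c["distortion"])[0][:,0]
E
python3 - <<'E'
from h import *
np.set_printoptions(precision=4,suppress=True)
C=cam("top");im=cv2.imread("pics/top0.png")
for nm,uv,z in(("cup rim",(331,226.5),.066),("big",(381,249),.08),("lid",(320.5,257.5),.01),("stapler",(260.5,232.5),.035),("timer",(419,230),.018),("bar",(346,190),.064),("cart",(209,215),.03),("centrif",(287,140),.1)):
    print(nm,plane(C,[uv],z)[0])
g=cv2.cvtColor(im,cv2.COLOR_BGR2GRAY)
m=(g>195).astype(np.uint8);m[:95]=0;m[:,:320]=0;m[200:]=0;m[:,420:]=0
m=cv2.morphologyEx(m,cv2.MORPH_CLOSE,np.ones((5,5)))
cs,_=cv2.findContours(m,0,2)
k=max(cs,key=cv2.contourArea);r=cv2.minAreaRect(k);print(r);print(plane(C,cv2.boxPoints(r),.098))
a=cv2.resize(im[95:205,315:420],None,fx=5,fy=5,interpolation=cv2.INTER_CUBIC)
b=cv2.resize(im[190:265,190:240],None,fx=5,fy=5,interpolation=cv2.INTER_CUBIC)
o=np.zeros((550,775,3),np.uint8);o[:550,:525]=a;o[:375,525:]=b;cv2.imwrite("pics/crop1.png",o)
E
```

```text
cup rim [ 0.4589 -0.2008  0.066 ]
big [ 0.3994 -0.3366  0.08  ]
lid [ 0.3745 -0.1723  0.01  ]
stapler [ 0.4408 -0.0031  0.035 ]
timer [ 0.4564 -0.4497  0.018 ]
bar [ 0.5608 -0.2406  0.064 ]
cart [0.4879 0.1464 0.03  ]
centrif [ 0.6915 -0.0766  0.1   ]Traceback (most recent call last):
  File "<stdin>", line 10, in <module>
ValueError: max() iterable argument is empty
```

```bash
python3 - <<'E'
from h import *
np.set_printoptions(precision=4,suppress=True)
C=cam("top");im=cv2.imread("pics/top0.png")
a=cv2.resize(im[95:205,315:420],None,fx=5,fy=5,interpolation=cv2.INTER_CUBIC)
b=cv2.resize(im[190:265,190:240],None,fx=5,fy=5,interpolation=cv2.INTER_CUBIC)
o=np.zeros((550,775,3),np.uint8);o[:550,:525]=a;o[:375,525:]=b;cv2.imwrite("pics/crop1.png",o)
E
```

```text
(no output)
```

View pics/crop1.png

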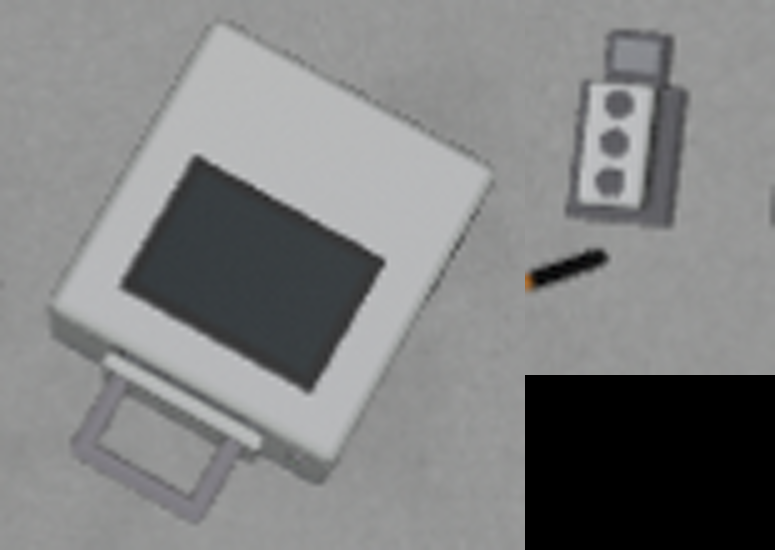

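```bash
python3 - <<'E'
from h import *
np.set_printoptions(precision=4,suppress=True)
C=cam("top")
f=lambda p,o:(np.array(p)+.5)/5-.5+o
P=plane(C,f([(217,22),(493,175),(326,463),(50,303)],(315,95)),.098)[:,:2]
print(P,[np.linalg.norm(P[i]-P[(i+1)%4]) for i in range(4)])
ax=(P[0]-P[3])+(P[1]-P[2]);th=np.arctan2(ax[1],ax[0]);ay=(P[0]-P[1])+(P[3]-P[2]);th2=np.arctan2(-ay[0],ay[1])
print("analyser",P.mean(0),np.degrees([th,th2]))
th=(th+th2)/2;A=np.array([[np.cos(th),-np.sin(th)],[np.sin(th),np.cos(th)]])
o=P.mean(0)
print("bar pred",o+A@[-.156,0],"meas",plane(C,f([(139,478)],(315,95)),.064))
print("cup in analyser",A.T@(np.array([.4589,-.2008])-o))
for n,p in dict(barout=(-.291,0),nestout=(-.165,0)).items(): print(n,o+A@p)
Q=plane(C,f([(587,83),(655,86),(641,208),(578,203)],(190-105,190)),.037)[:,:2]
print(Q,[np.linalg.norm(Q[i]-Q[(i+1)%4]) for i in range(4)])
a=(Q[0]-Q[3])+(Q[1]-Q[2]);print("block",Q.mean(0),np.degrees(np.arctan2(a[1],a[0])))
N=plane(C,f([(607,33),(672,38)],(85,190)),.012);print("nose end",N.mean(0))
M=plane(C,f([(568,214),(672,227)],(85,190)),.006);print("tail end",M.mean(0))
E
```

```text
[[ 0.8111 -0.27  ]
 [ 0.7263 -0.4221]
 [ 0.5651 -0.3309]
 [ 0.6509 -0.1803]] [np.float64(0.17420839027991772), np.float64(0.18527781654155517), np.float64(0.1733628556312645), np.float64(0.18362798352112505)]
analyser [ 0.6884 -0.3008] [-29.3598 -29.3995]
bar pred [ 0.5524 -0.2243] meas [[ 0.5601 -0.2306  0.064 ]]
cup in analyser [-0.249  -0.0254]
barout [ 0.4348 -0.1581]
nestout [ 0.5446 -0.2199]
[[0.512  0.166 ]
 [0.5109 0.1269]
 [0.4417 0.1318]
 [0.4438 0.1679]] [np.float64(0.039117918927451804), np.float64(0.06938672620044252), np.float64(0.036156917760610176), np.float64(0.06817367810879452)]
block [0.4771 0.1481] -2.86608346616998
nose end [0.5427 0.1431 0.012 ]
tail end [0.4361 0.1511 0.006 ]
```

```bash
cat >> h.py <<'E'
def down(yaw): # tool x at world yaw (deg), tool z down
    return R.from_euler("z",yaw,degrees=True)*R.from_euler("x",180,degrees=True)
def need(p,yaw,n=1):
    """equal shift/turn rows in tool axes to reach p, yaw"""
    s=ctrl.get_state();r0=R.from_rotvec(s["tool_rot"]);g=down(yaw)
    w=(r0.inv()*g).as_rotvec();d=(np.array(p)-s["position"])/n
    for i in range(n):
        r=r0*R.from_rotvec(w*i/n)
        print(np.round(r.inv().apply(d)*100,2).tolist(),np.round(np.degrees(w/n),1).tolist())
def show():
    s=ctrl.get_state();m=R.from_rotvec(s["tool_rot"]).as_matrix()
    print(s["time"],np.round(s["position"],4),"yaw",np.degrees(np.arctan2(m[1,0],m[0,0])).round(2),"tilt z",m[:,2].round(3),"q",np.round(s["joint_positions"],2),"F",np.round(s["ft_force"],1),"w",round(s["grip_width"]*87,1),round(s["grip_force"],1))
    return s
E
python3 -c "
from h import *
show();need((.459,-.201,.22),60.6,11)"
```

```text
0.1 [ 0.1787 -0.6246  0.2913] yaw 15.97 tilt z [-0.001  0.002 -1.   ] q [ 1.31  0.32 -0.07  1.45  0.02  1.37 -0.06] F [0.9 0.4 0.2] w 87.2 0.0
[3.51, -3.0, 0.65] [-0.0, -0.0, -4.1]
[3.71, -2.74, 0.65] [-0.0, -0.0, -4.1]
[3.9, -2.47, 0.65] [-0.0, -0.0, -4.1]
[4.06, -2.19, 0.65] [-0.0, -0.0, -4.1]
[4.21, -1.9, 0.65] [-0.0, -0.0, -4.1]
[4.33, -1.6, 0.65] [-0.0, -0.0, -4.1]
[4.43, -1.29, 0.65] [-0.0, -0.0, -4.1]
[4.51, -0.97, 0.65] [-0.0, -0.0, -4.1]
[4.57, -0.65, 0.65] [-0.0, -0.0, -4.1]
[4.61, -0.32, 0.65] [-0.0, -0.0, -4.1]
[4.62, 0.0, 0.65] [-0.0, -0.0, -4.1]
```

>>> {"method": "drive_tool", "body": {
  "motion": [
    [[3.5, -3.0, 0.6], [0, 0, -4], 1],
    [[3.7, -2.7, 0.6], [0, 0, -4], 1],
    [[3.9, -2.5, 0.6], [0, 0, -4], 1],
    [[4.1, -2.2, 0.6], [0, 0, -4], 1],
    [[4.2, -1.9, 0.6], [0, 0, -4], 1],
    [[4.3, -1.6, 0.6], [0, 0, -4], 1],
    [[4.4, -1.3, 0.6], [0, 0, -4], 1],
    [[4.5, -1.0, 0.6], [0, 0, -4], 1],
    [[4.6, -0.6, 0.6], [0, 0, -4], 1],
    [[4.6, -0.3, 0.6], [0, 0, -4], 1],
    [[4.6, 0, 0.6], [0, 0, -4], 1],
    [[0, 0, 0], [0, 0, 0], 1]
  ]
}}

```text
time: 1.6
position: [0.4625, -0.1992, 0.2257]
tool_rot: [-2.713, -1.58, -0.001]
ft_force: [0.0, -1.1, 0.8]
grip_width: 1.003
grip_force: 0.0
```

```bash
python3 - <<'E'
from h import *
s=show();im=ctrl.get_image("wrist")[:,:,::-1].copy();cv2.imwrite("pics/w1.png",im)
C=cam("wrist",s)
print(pix(C,[(.459,-.201,.066),(.56,-.2306,.064),(.552,-.2243,.064)]))
E
```

```text
1.6 [ 0.4625 -0.1992  0.2257] yaw 60.41 tilt z [-0.     0.002 -1.   ] q [ 0.85  0.08 -0.51  1.88  0.04  1.19 -0.2 ] F [ 0.  -1.1  0.8] w 87.3 0.0
[[317.78125539 208.25450606]
 [428.18325231 182.84797477]
 [417.48780203 181.21904437]]
```

View pics/w1.png

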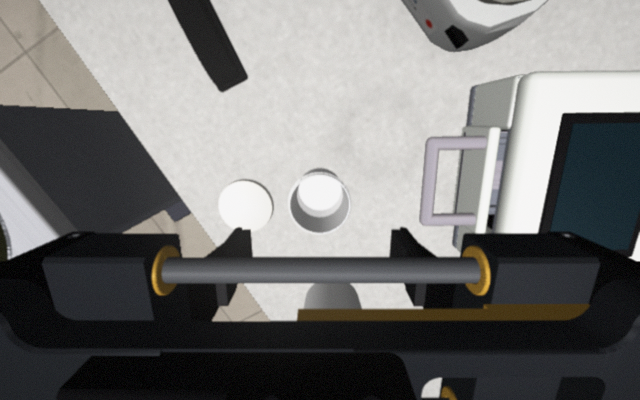

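Wrist view: cup rim centred at (319.5,202), about 62 px across. The bar axis is at about (430,182), spanning rows 138–226. The lid is at (245,206).

```bash
python3 - <<'E'
from h import *
s=ctrl.get_state();C=cam("wrist",s)
print(plane(C,[(319.5,202.5)],.066),plane(C,[(289,202),(351,202)],.066));print("bar",plane(C,[(430,142),(430,222),(430,182)],.064))
c=plane(C,[(319.5,202.5)],.066)[0]
need((c[0],c[1],.097),60.6,3)
E
```

```text
[[ 0.46196734 -0.1996967   0.066     ]] [[ 0.43735854 -0.18506297  0.066     ]
 [ 0.48786061 -0.21394088  0.066     ]]
bar [[ 0.5752771  -0.20043249  0.064     ]
 [ 0.54445911 -0.27007254  0.064     ]
 [ 0.5604533  -0.23389861  0.064     ]]
[0.07, -0.01, 4.29] [-0.0, -0.0, -0.1]
[0.07, -0.02, 4.29] [-0.0, -0.0, -0.1]
[0.07, -0.02, 4.29] [-0.0, -0.0, -0.1]
```

>>> {"method": "drive_tool", "body": {
  "motion": [
    [[0.1, 0, 4], [0, 0, 0], 1],
    [[0, 0, 4], [0, 0, 0], 1],
    [[0, 0, 3], [0, 0, 0], 1],
    [[0, 0, 1.8], [0, 0, 0], 1],
    [[0, 0, 0], [0, 0, 0], 1],
    [[0, 0, 0], [0, 0, 0], -1],
    [[0, 0, 0], [0, 0, 0], -1],
    [[0, 0, 0], [0, 0, 0], -1],
    [[0, 0, 0], [0, 0, 0], -1],
    [[0, 0, 0], [0, 0, 0], -1]
  ],
  "force": 8
}}

```text
time: 2.9
position: [0.4617, -0.2027, 0.0987]
tool_rot: [2.72, 1.57, 0.0]
ft_force: [-1.4, 0.5, 3.6]
grip_width: 0.675
grip_force: 7.8
```

```bash
python3 -c "
from h import *
show()"
```

```text
2.9 [ 0.4617 -0.2027  0.0987] yaw 59.98 tilt z [ 0. -0. -1.] q [ 0.82  0.24 -0.5   2.    0.14  0.93 -0.28] F [-1.4  0.5  3.6] w 58.7 7.8
```

>>> {"method": "drive_tool", "body": {
  "motion": [
    [[0, 0, -1], [0, 0, 0], -1],
    [[0, 0, -3], [0, 0, 0], -1],
    [[0, 0, -4], [0, 0, 0], -1],
    [[0, 0, -4], [0, 0, 0], -1],
    [[0, 0, -2], [0, 0, 0], -1],
    [[0, 0, 0], [0, 0, 0], -1]
  ]
}}

```text
time: 3.65
position: [0.4624, -0.2029, 0.2401]
tool_rot: [2.718, 1.568, 0.003]
ft_force: [-0.8, 0.1, -0.6]
grip_width: 0.678
grip_force: 8.0
```

```bash
python3 -c "
from h import *
show();need((.61,.10,.24),90,10)"
```

```text
3.65 [ 0.4624 -0.2029  0.2401] yaw 59.97 tilt z [ 0.003 -0.002 -1.   ] q [ 0.86  0.07 -0.51  1.86  0.04  1.22 -0.19] F [-0.8  0.1 -0.6] w 59.0 8.0
[3.36, -0.24, -0.0] [0.0, 0.0, -3.0]
[3.37, -0.06, 0.0] [0.0, 0.0, -3.0]
[3.37, 0.12, 0.0] [0.0, 0.0, -3.0]
[3.36, 0.29, 0.0] [0.0, 0.0, -3.0]
[3.34, 0.47, 0.0] [0.0, 0.0, -3.0]
[3.31, 0.64, 0.0] [0.0, 0.0, -3.0]
[3.27, 0.81, 0.0] [0.0, 0.0, -3.0]
[3.22, 0.98, 0.0] [0.0, 0.0, -3.0]
[3.17, 1.15, 0.0] [0.0, 0.0, -3.0]
[3.1, 1.32, 0.0] [0.0, 0.0, -3.0]
```

>>> {"method": "drive_tool", "body": {
  "motion": [
    [[1.5, 0, 0], [0, 0, -3], -1],
    [[3.4, -0.1, 0], [0, 0, -3], -1],
    [[3.4, 0.1, 0], [0, 0, -3], -1],
    [[3.4, 0.3, 0], [0, 0, -3], -1],
    [[3.3, 0.5, 0], [0, 0, -3], -1],
    [[3.3, 0.6, 0], [0, 0, -3], -1],
    [[3.3, 0.8, 0], [0, 0, -3], -1],
    [[3.2, 1.0, 0], [0, 0, -3], -1],
    [[3.2, 1.2, 0], [0, 0, -3], -1],
    [[3.1, 1.3, 0], [0, 0, -3], -1],
    [[1.5, 0, 0], [0, 0, 0], -1],
    [[0, 0, 0], [0, 0, 0], -1]
  ]
}}

```text
time: 5.15
position: [0.601, 0.101, 0.2372]
tool_rot: [-2.217, -2.223, 0.002]
ft_force: [0.6, -0.2, -0.0]
grip_width: 0.676
grip_force: 8.0
```

```bash
python3 - <<'E'
from h import *
s=show();im=ctrl.get_image("wrist")[:,:,::-1].copy();cv2.imwrite("pics/w2.png",im)
print(pix(cam("wrist",s),[(*s["position"][:2],0)]))
need((.61,.10,.0995),90)
E
```

```text
5.15 [0.601  0.101  0.2372] yaw 90.16 tilt z [-0.002  0.001 -1.   ] q [ 0.4   0.36 -0.76  1.61  0.25  1.28 -0.39] F [ 0.6 -0.2 -0. ] w 58.8 8.0
[[319.99272315 186.19426662]]
[0.1, 0.89, 13.79] [-0.1, 0.0, 0.0]
```

View pics/w2.png

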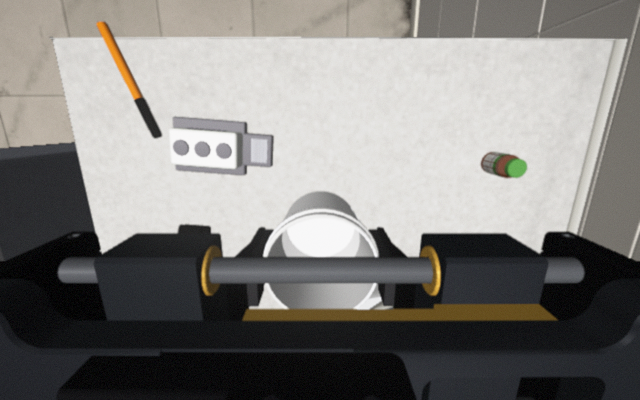

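The cup is held upright with clear worktop below it. The cartridge block is at (203,148), with its nose to the right (world +x).

>>> {"method": "drive_tool", "body": {
  "motion": [
    [[0, 0.9, 2], [0, 0, 0], -1],
    [[0, 0, 3], [0, 0, 0], -1],
    [[0, 0, 3.5], [0, 0, 0], -1],
    [[0, 0, 3], [0, 0, 0], -1],
    [[0, 0, 1.3], [0, 0, 0], -1],
    [[0, 0, 0.6], [0, 0, 0], -1],
    [[0, 0, 0.2], [0, 0, 0], -1],
    [[0, 0, 0.1], [0, 0, 0], -1],
    [[0, 0, 0], [0, 0, 0], -1]
  ]
}}

```text
time: 6.32
position: [0.6116, 0.0992, 0.102]
tool_rot: [2.221, 2.22, 0.001]
ft_force: [-0.4, 0.0, -0.4]
grip_width: 0.674
grip_force: 8.0
```

```bash
python3 - <<'E'
from h import *
show()
E
```

```text
6.325 [0.6116 0.0992 0.102 ] yaw 89.97 tilt z [ 0.001 -0.    -1.   ] q [ 0.35  0.51 -0.7   1.71  0.37  1.05 -0.47] F [-0.4  0.  -0.4] w 58.6 8.0
```

>>> {"method": "drive_tool", "body": {
  "motion": [
    [[0, 0, 0.15], [0, 0, 0], -1],
    [[0, 0, 0.15], [0, 0, 0], -1],
    [[0, 0, 0.05], [0, 0, 0], -1],
    [[0, 0, 0], [0, 0, 0], -1],
    [[0, 0, 0], [0, 0, 0], 0.6],
    [[0, 0, 0], [0, 0, 0], 1],
    [[0, 0, 0], [0, 0, 0], 1],
    [[0, 0, 0], [0, 0, 0], 1],
    [[0, 0, -2], [0, 0, 0], 1],
    [[0, 0, -5], [0, 0, 0], 1],
    [[0, 0, -5], [0, 0, 0], 1],
    [[0, 0, -2], [0, 0, 0], 1]
  ]
}}

```text
time: 7.82
position: [0.6125, 0.1, 0.2427]
tool_rot: [2.219, 2.218, 0.008]
ft_force: [0.8, -0.0, 0.3]
grip_width: 1.004
grip_force: 0.0
```

```bash
python3 - <<'E'
from h import *
s=show();im=ctrl.get_image("wrist")[:,:,::-1].copy();cv2.imwrite("pics/w3.png",im)
t=ctrl.get_image("top")[:,:,::-1]
cv2.imwrite("pics/t3.png",cv2.resize(t[130:270,180:430],None,fx=3,fy=3))
# path: via, to above bar
need((.52,-.08,.24),60.6,5)
need((.5605,-.234,.24),60.6,8)
E
```

```text
7.825 [0.6125 0.1    0.2427] yaw 89.99 tilt z [ 0.007  0.001 -1.   ] q [ 0.4   0.37 -0.76  1.58  0.27  1.29 -0.4 ] F [ 0.8 -0.   0.3] w 87.4 0.0
[-3.59, -1.85, 0.01] [0.1, -0.0, 5.9]
[-3.76, -1.47, 0.02] [0.1, -0.0, 5.9]
[-3.89, -1.08, 0.02] [0.1, -0.0, 5.9]
[-3.98, -0.67, 0.02] [0.1, -0.0, 5.9]
[-4.03, -0.26, 0.02] [0.1, -0.0, 5.9]
[-4.17, -0.65, 0.01] [0.0, -0.0, 3.7]
[-4.2, -0.38, 0.01] [0.0, -0.0, 3.7]
[-4.22, -0.11, 0.01] [0.0, -0.0, 3.7]
[-4.22, 0.16, 0.01] [0.0, -0.0, 3.7]
[-4.2, 0.43, 0.01] [0.0, -0.0, 3.7]
[-4.16, 0.7, 0.01] [0.0, -0.0, 3.7]
[-4.11, 0.96, 0.02] [0.0, -0.0, 3.7]
[-4.04, 1.23, 0.02] [0.0, -0.0, 3.7]
```

View pics/w3.png

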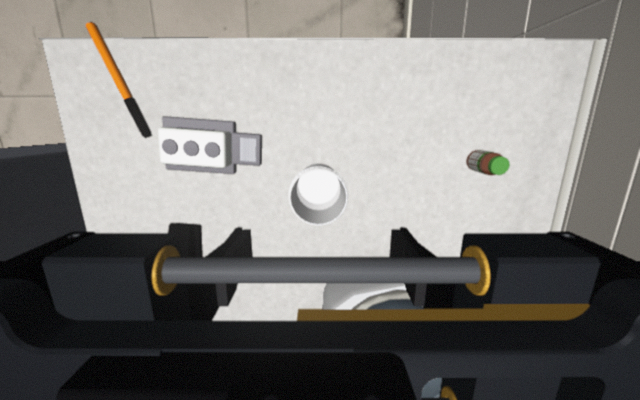

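Cup stands upright and free at (319,195). Now to the bar.

>>> {"method": "drive_tool", "body": {
  "motion": [
    [[-4.2, -0.6, 0], [0, 0, 3.7], 0],
    [[-4.2, -0.4, 0], [0, 0, 3.7], -0.1],
    [[-4.2, -0.1, 0], [0, 0, 3.7], -0.1],
    [[-4.2, 0.2, 0], [0, 0, 3.7], -0.1],
    [[-4.2, 0.4, 0], [0, 0, 3.7], -0.1],
    [[-4.2, 0.7, 0], [0, 0, 3.7], -0.1],
    [[-4.1, 1.0, 0], [0, 0, 3.7], -0.1],
    [[-4.0, 1.2, 0], [0, 0, 3.7], -0.1],
    [[0, 0, 2], [0, 0, 0], -0.1],
    [[0, 0, 0], [0, 0, 0], -0.1]
  ]
}}

```text
time: 9.18
position: [0.558, -0.2337, 0.215]
tool_rot: [-2.712, -1.577, 0.004]
ft_force: [-0.4, -0.5, -0.0]
grip_width: 0.452
grip_force: 0.0
```

```bash
python3 - <<'E'
from h import *
s=show();im=ctrl.get_image("wrist")[:,:,::-1].copy();cv2.imwrite("pics/w4.png",im)
C=cam("wrist",s);print(pix(C,[(*s["position"][:2],.064)]))
E
```

```text
9.175 [ 0.558  -0.2337  0.215 ] yaw 60.37 tilt z [-0.004  0.003 -1.   ] q [ 0.8   0.32 -0.54  1.65  0.17  1.22 -0.29] F [-0.4 -0.5 -0. ] w 39.3 0.0
[[320.73653607 207.42114569]]
```

View pics/w4.png

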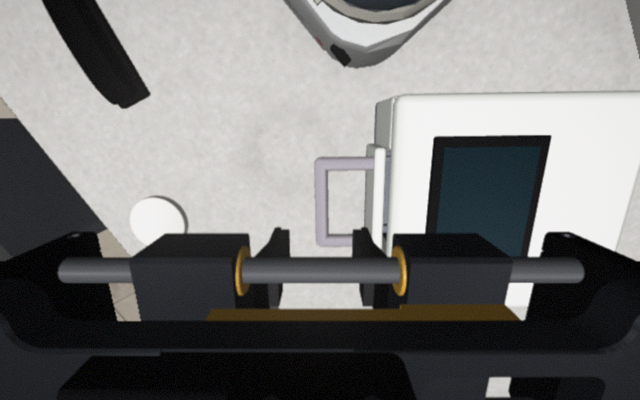

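Bar is vertical in the image at x≈322, rows 157–246. The centre at (322,202) lies within 5 mm of the tool centre at (321,207).

>>> {"method": "drive_tool", "body": {
  "motion": [
    [[0.4, 0.1, 3], [0, 0, 0], -0.1],
    [[0, 0, 3], [0, 0, 0], -0.1],
    [[0, 0, 2.5], [0, 0, 0], -0.1],
    [[0, 0, 1.3], [0, 0, 0], -0.1],
    [[0, 0, 0], [0, 0, 0], -0.1],
    [[0, 0, 0], [0, 0, 0], -1],
    [[0, 0, 0], [0, 0, 0], -1],
    [[0, 0, 0], [0, 0, 0], -1],
    [[0, 0, 0], [0, 0, 0], -1],
    [[0, 0, 0], [0, 0, 0], -1]
  ],
  "force": 25
}}

```text
time: 10.48
position: [0.5602, -0.2301, 0.12]
tool_rot: [-2.712, -1.578, 0.006]
ft_force: [-7.5, 4.1, 7.3]
grip_width: 0.129
grip_force: 25.0
```

```bash
python3 - <<'E'
from h import *
s=show();p=s["position"];t=np.radians(-29.5)
need(p-np.array([np.cos(t),np.sin(t),0])*.136,60.5,1)
E
```

```text
10.475 [ 0.5602 -0.2301  0.12  ] yaw 60.4 tilt z [-0.005  0.002 -1.   ] q [ 0.77  0.42 -0.51  1.73  0.23  1.06 -0.34] F [-7.5  4.1  7.3] w 11.2 25.0
[-0.02, -13.6, 0.08] [-0.3, 0.1, -0.1]
```

>>> {"method": "drive_tool", "body": {
  "motion": [
    [[0, -0.5, 0], [0, 0, 0], -1],
    [[0, -1, 0], [0, 0, 0], -1],
    [[0, -1, 0], [0, 0, 0], -1],
    [[0, -1, 0], [0, 0, 0], -1],
    [[0, -1, 0], [0, 0, 0], -1],
    [[0, -1, 0], [0, 0, 0], -1],
    [[0, -1, 0], [0, 0, 0], -1],
    [[0, -1.2, 0], [0, 0, 0], -1],
    [[0, -1.2, 0], [0, 0, 0], -1],
    [[0, -1.2, 0], [0, 0, 0], -1],
    [[0, -1.2, 0], [0, 0, 0], -1],
    [[0, -1.2, 0], [0, 0, 0], -1]
  ]
}}

```text
time: 11.98
position: [0.4514, -0.1702, 0.1199]
tool_rot: [2.716, 1.579, -0.005]
ft_force: [-4.2, -5.7, 5.5]
grip_width: 0.129
grip_force: 25.0
```

>>> {"method": "drive_tool", "body": {
  "motion": [
    [[0, -0.6, 0], [0, 0, 0], -1],
    [[0, -0.5, 0], [0, 0, 0], -1],
    [[0, 0, 0], [0, 0, 0], -1],
    [[0, 0, 0], [0, 0, 0], -1]
  ]
}}

```text
time: 12.48
position: [0.4418, -0.1649, 0.1199]
tool_rot: [-2.716, -1.578, 0.007]
ft_force: [-6.1, -4.5, 8.0]
grip_width: 0.129
grip_force: 25.0
```

```bash
python3 - <<'E'
from h import *
s=show();print(np.linalg.norm(s["position"]-[.5602,-.2301,.12]))
E
```

```text
12.475 [ 0.4418 -0.1649  0.1199] yaw 60.34 tilt z [-0.004 -0.002 -1.   ] q [ 0.84  0.15 -0.57  2.05  0.1   0.97 -0.3 ] F [-6.1 -4.5  8. ] w 11.3 25.0
0.13521723951181291
```

>>> {"method": "drive_tool", "body": {
  "motion": [
    [[0, 0, 0], [0, 0, 0], -0.6],
    [[0, 0, 0], [0, 0, 0], -0.2],
    [[0, 0, 0], [0, 0, 0], -0.2],
    [[0, 0, 0], [0, 0, 0], -0.2],
    [[0, 0, -2], [0, 0, 0], -0.2],
    [[0, 0, -3], [0, 0, 0], -0.2],
    [[0, 0, -4], [0, 0, 0], -0.2],
    [[0, 0, -2], [0, 0, 0], -0.2],
    [[0, 0, 0], [0, 0, 0], 0.5]
  ]
}}

```text
time: 13.6
position: [0.4449, -0.1643, 0.2311]
tool_rot: [2.713, 1.578, 0.003]
ft_force: [0.2, -0.3, -0.9]
grip_width: 0.452
grip_force: 0.0
```

```bash
python3 - <<'E'
from h import *
s=show();need((.478,.148,.22),-3.5,10)
im=ctrl.get_image("wrist")[:,:,::-1].copy();cv2.imwrite("pics/w5.png",im)
t=ctrl.get_image("top")[:,:,::-1];cv2.imwrite("pics/t5.png",t)
E
```

```text
13.6 [ 0.4449 -0.1643  0.2311] yaw 60.38 tilt z [ 0.003 -0.002 -1.   ] q [ 0.87  0.01 -0.57  1.94  0.01  1.19 -0.22] F [ 0.2 -0.3 -0.9] w 39.3 0.0
[2.88, -1.26, 0.11] [0.0, -0.0, 6.4]
[2.72, -1.57, 0.11] [0.0, -0.0, 6.4]
[2.53, -1.86, 0.11] [0.0, -0.0, 6.4]
[2.31, -2.13, 0.11] [0.0, -0.0, 6.4]
[2.05, -2.37, 0.11] [0.0, -0.0, 6.4]
[1.78, -2.59, 0.11] [0.0, -0.0, 6.4]
[1.48, -2.77, 0.11] [0.0, -0.0, 6.4]
[1.16, -2.92, 0.11] [0.0, -0.0, 6.4]
[0.83, -3.03, 0.11] [0.0, -0.0, 6.4]
[0.49, -3.1, 0.11] [0.0, -0.0, 6.4]
```

View pics/w5.png

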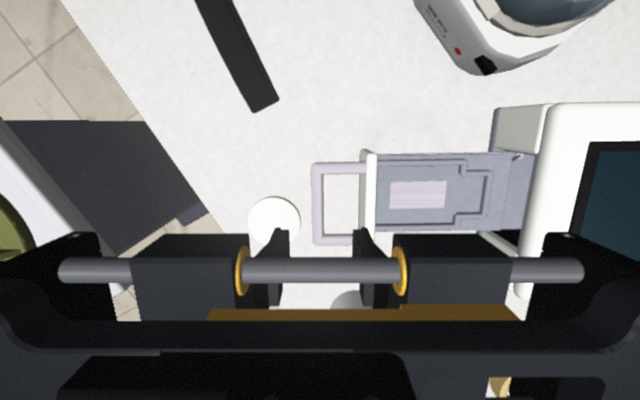

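The drawer is out. Its nest shows at columns 377–492, rows 155–228, and narrows at column ~460.

>>> {"method": "drive_tool", "body": {
  "motion": [
    [[2.9, -1.2, 0.1], [0, 0, 6.4], 0.5],
    [[2.7, -1.6, 0.1], [0, 0, 6.4], 0.5],
    [[2.5, -1.9, 0.1], [0, 0, 6.4], 0.5],
    [[2.3, -2.1, 0.1], [0, 0, 6.4], 0.5],
    [[2.1, -2.4, 0.1], [0, 0, 6.4], 0.5],
    [[1.8, -2.6, 0.1], [0, 0, 6.4], 0.5],
    [[1.5, -2.8, 0.1], [0, 0, 6.4], 0.5],
    [[1.2, -2.9, 0.1], [0, 0, 6.4], 0.5],
    [[0.8, -3.0, 0.1], [0, 0, 6.4], 0.5],
    [[0.5, -3.1, 0.1], [0, 0, 6.4], 0.5],
    [[0, 0, 0], [0, 0, 0], 0.5],
    [[0, 0, 0], [0, 0, 0], 0.5]
  ]
}}

```text
time: 15.2
position: [0.4774, 0.1477, 0.2185]
tool_rot: [3.139, -0.098, -0.004]
ft_force: [-0.6, 0.3, -0.4]
grip_width: 0.749
grip_force: 0.0
```

```bash
python3 - <<'E'
from h import *
s=show();im=ctrl.get_image("wrist")[:,:,::-1].copy();cv2.imwrite("pics/w6.png",im)
C=cam("wrist",s);print(pix(C,[(*s["position"][:2],.037)]))
g=im.min(2);m=(g>215).astype(np.uint8)
w5=cv2.imread("pics/w5.png")[130:250,350:560]
o=np.zeros((600,640,3),np.uint8);o[:200]=im[130:330];o=np.zeros((580,640,3),np.uint8);o[:220]=im[60:280];o[220:580,:630]=cv2.resize(w5,None,fx=3,fy=3,interpolation=cv2.INTER_CUBIC);cv2.imwrite("pics/w6c.png",o)
E
```

```text
15.2 [0.4774 0.1477 0.2185] yaw -3.58 tilt z [-0.002 -0.001 -1.   ] q [ 0.5   0.12 -0.9   1.89  0.1   1.18 -2.07] F [-0.6  0.3 -0.4] w 65.1 0.0
[[321.62918333 197.79823608]]
```

View pics/w6c.png

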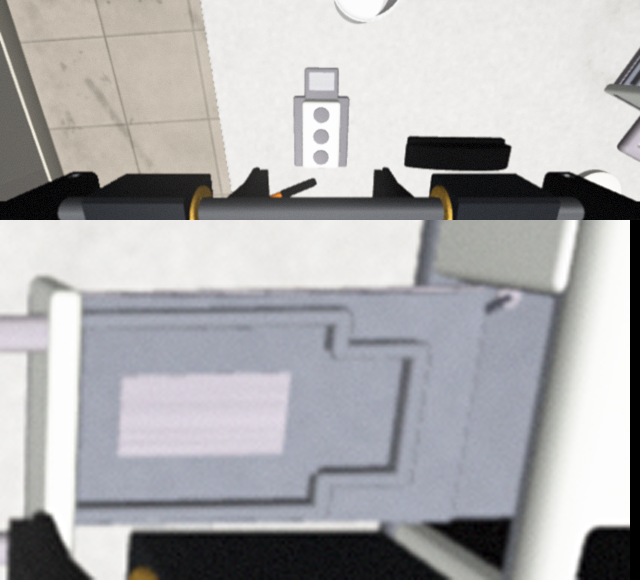

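```bash
python3 - <<'E'
from h import *
np.set_printoptions(precision=4,suppress=True)
s=ctrl.get_state()
s5=dict(position=np.array([.4449,-.1643,.2311]),tool_rot=down(60.38).as_rotvec());C=cam("wrist",s5)
f=lambda p:(np.array(p)-[0,220]+.5)/3-.5+[350,130]
P=plane(C,f([(401,411),(408,354),(394,470),(150,322),(150,502),(150,412),(325,352),(313,472)]),.034)[:,:2];print(P)
w=P[4]-P[3];print("width",np.linalg.norm(w),"nosewidth",np.linalg.norm(P[2]-P[1]))
ax=P[0]-P[5];th=np.arctan2(ax[1],ax[0]);print("yaw",np.degrees(th),np.degrees(np.arctan2(w[0],-w[1])))
u=np.array([np.cos(np.radians(-29.5)),np.sin(np.radians(-29.5))])
print("nest from nose end",P[0]-.0575*u,"from bar",np.array([.4418,-.1649])+.126*u)
# bar in same image: x ~318, rows 165..243
B=plane(C,[(318,205)],.064)[0,:2];print("bar",B)
Cn=cam("wrist",s)
b=plane(Cn,[(320.5,193.5)],.037)[0];print("block",b)
q=plane(Cn,[(321.5,130)],.012)[0];print("nose",q, "cart yaw",np.degrees(np.arctan2(*(q-b)[1::-1])))
need((b[0],b[1],.085),-3.5)
E
```

```text
[[ 0.5957 -0.2486]
 [ 0.6052 -0.2303]
 [ 0.5856 -0.2683]
 [ 0.5314 -0.1756]
 [ 0.5031 -0.2357]
 [ 0.5177 -0.2047]
 [ 0.5802 -0.2153]
 [ 0.5596 -0.2544]]
width 0.06639829172825341 nosewidth 0.042717308830182286
yaw -29.338882421807725 -25.271396195788974
nest from nose end [ 0.5457 -0.2203] from bar [ 0.5515 -0.2269]
bar [ 0.4403 -0.165 ]
block [0.4822 0.1481 0.037 ]
nose [0.5437 0.1432 0.012 ] cart yaw -4.575635559898481
[0.48, -0.12, 13.38] [0.0, 0.1, -0.1]
```

Block centre at (320.5,193.5), nose tip at row ~128. The offset is under 5 mm, so I'll descend and grip.

>>> {"method": "drive_tool", "body": {
  "motion": [
    [[0.3, -0.1, 4], [0, 0, 0.8], 0.5],
    [[0, 0, 4], [0, 0, 0], 0.5],
    [[0, 0, 3], [0, 0, 0], 0.5],
    [[0, 0, 1.6], [0, 0, 0], 0.5],
    [[0, 0, 0.5], [0, 0, 0], 0.5],
    [[0, 0, 0.2], [0, 0, 0], 0.5],
    [[0, 0, 0], [0, 0, 0], 0.5]
  ],
  "force": 15
}}

```text
time: 16.12
position: [0.4817, 0.1493, 0.0876]
tool_rot: [-3.139, 0.122, -0.003]
ft_force: [0.4, -0.5, -0.4]
grip_width: 0.753
grip_force: 0.0
```

```bash
python3 - <<'E'
from h import *
show()
E
```

```text
16.125 [0.4817 0.1493 0.0876] yaw -4.43 tilt z [ 0.002 -0.    -1.   ] q [ 0.4   0.33 -0.84  2.    0.3   0.94 -2.24] F [ 0.4 -0.5 -0.4] w 65.5 0.0
```

>>> {"method": "drive_tool", "body": {
  "motion": [
    [[0, 0, 0.3], [0, 0, 0], 0.5],
    [[0, 0, 0], [0, 0, 0], -1],
    [[0, 0, 0], [0, 0, 0], -1],
    [[0, 0, 0], [0, 0, 0], -1],
    [[0, 0, 0], [0, 0, 0], -1],
    [[0, 0, 0], [0, 0, 0], -1],
    [[0, 0, -1], [0, 0, 0], -1],
    [[0, 0, -3], [0, 0, 0], -1],
    [[0, 0, -4], [0, 0, 0], -1],
    [[0, 0, -4], [0, 0, 0], -1],
    [[0, 0, 0], [0, 0, 0], -1]
  ]
}}

```text
time: 17.5
position: [0.4829, 0.1503, 0.2073]
tool_rot: [-3.139, 0.121, -0.011]
ft_force: [0.3, 0.0, -1.0]
grip_width: 0.431
grip_force: 15.0
```

```bash
python3 - <<'E'
from h import *
show();need((.538,-.217,.22),-29.5,11)
E
```

```text
17.5 [0.4829 0.1503 0.2073] yaw -4.42 tilt z [ 0.007  0.    -1.   ] q [ 0.5   0.15 -0.91  1.89  0.13  1.15 -2.11] F [ 0.3  0.  -1. ] w 37.5 15.0
[0.76, 3.29, -0.11] [-0.0, -0.0, 2.3]
[0.89, 3.26, -0.11] [-0.0, -0.0, 2.3]
[1.02, 3.22, -0.11] [-0.0, -0.0, 2.3]
[1.14, 3.18, -0.11] [-0.0, -0.0, 2.3]
[1.27, 3.13, -0.11] [-0.0, -0.0, 2.3]
[1.39, 3.08, -0.11] [-0.0, -0.0, 2.3]
[1.51, 3.02, -0.11] [-0.0, -0.0, 2.3]
[1.63, 2.96, -0.11] [-0.0, -0.0, 2.3]
[1.75, 2.89, -0.11] [-0.0, -0.0, 2.3]
[1.86, 2.82, -0.11] [-0.0, -0.0, 2.3]
[1.97, 2.74, -0.11] [-0.0, -0.0, 2.3]
```

>>> {"method": "drive_tool", "body": {
  "motion": [
    [[0.2, 3.2, -0.1], [0, 0, 2.3], -1],
    [[0.3, 3.2, -0.1], [0, 0, 2.3], -1],
    [[0.4, 3.2, -0.1], [0, 0, 2.3], -1],
    [[0.6, 3.1, -0.1], [0, 0, 2.3], -1],
    [[0.7, 3.1, -0.1], [0, 0, 2.3], -1],
    [[0.9, 3.0, -0.1], [0, 0, 2.3], -1],
    [[1.0, 3.0, -0.1], [0, 0, 2.3], -1],
    [[1.1, 2.9, -0.1], [0, 0, 2.3], -1],
    [[1.2, 2.9, 0], [0, 0, 2.3], -1],
    [[1.3, 2.8, 0], [0, 0, 2.3], -1],
    [[1.2, 2.0, 0], [0, 0, 2.0], -1],
    [[0, 0, 0], [0, 0, 0], -1]
  ]
}}

```text
time: 19.0
position: [0.4796, -0.1923, 0.2115]
tool_rot: [-3.037, 0.804, 0.001]
ft_force: [0.3, 0.4, -1.0]
grip_width: 0.439
grip_force: 15.0
```

```bash
python3 - <<'E'
from h import *
s=show();im=ctrl.get_image("wrist")[:,:,::-1].copy();cv2.imwrite("pics/w7.png",im)
cv2.imwrite("pics/w7c.png",cv2.resize(im[20:270,190:450],None,fx=2.3,fy=2.3,interpolation=cv2.INTER_CUBIC))
E
```

```text
19.0 [ 0.4796 -0.1923  0.2115] yaw -29.66 tilt z [-0.  0. -1.] q [ 0.89  0.13 -0.6   1.86  0.08  1.17 -1.82] F [ 0.3  0.4 -1. ] w 38.2 15.0
```

View pics/w7c.png

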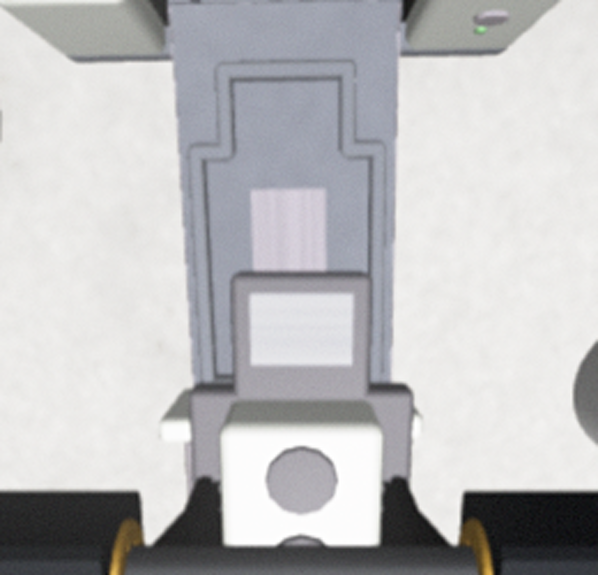

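The cartridge is held with its nose ahead, lower edge at crop row ~277, columns 236–369. The nest's nose end is at crop row 80, columns 234–341, its shoulders at row 157 and its rear wall at row 377. That was the tenth picture, so from here I work numerically.

```bash
cat > nest.py <<'E'
from h import *
np.set_printoptions(precision=4,suppress=True)
s=ctrl.get_state();C=cam("wrist",s);Rt=R.from_rotvec(s["tool_rot"]).as_matrix()
f=lambda p:(np.array(p,float)+.5)/2.3-.5+[190,20]
def T(p,z): # in tool axes relative to TCP, mm
    return (plane(C,f(p),z)-s["position"])@Rt*1000
E
python3 - <<'E'
from nest import *
print("nose end L,R",T([(234,80),(341,78)],.03)[:,:2])
print("shoulder L out,in R in,out",T([(206,158),(232,157),(345,157),(371,157)],.03)[:,:2])
print("rear-left, right@270",T([(215,377),(366,270),(211,270)],.03)[:,:2])
zb=s["position"][2]-.085
print("cart nose top L,R",T([(236,277),(369,277)],zb+.012)[:,:2])
print("cart shoulder top",T([(193,388),(411,386)],zb+.012)[:,:2])
print("block front top",T([(224,425),(380,422)],zb+.037)[:,:2])
g=cv2.imread("pics/w7.png").min(2)
print("col",g[50:75,310]);print("row60",g[60,280:345]);print("row110",g[110,270:360]);print("cart nose row 160",g[160,285:360]);print("cart col 296",g[130:150,296]); print("sh",g[180:196,278],g[180:196,364]);print("base row 200",g[200,268:285],g[200,360:375])
E
```

```text
nose end L,R [[131.8734 -27.5465]
 [132.5553  13.8141]]
shoulder L out,in R in,out [[103.6417 -39.4815]
 [104.007  -29.1085]
 [103.997   15.8786]
 [103.9999  26.2255]]
rear-left, right@270 [[ 14.4509 -39.0778]
 [ 60.0157  25.4245]
 [ 60.0028 -39.1121]]
cart nose top L,R [[ 64.0269 -17.8748]
 [ 64.0364  15.7168]]
cart shoulder top [[ 35.2198 -30.0433]
 [ 35.8028  27.6217]]
block front top [[ 32.4627 -19.0051]
 [ 33.2067  16.6073]]
col [160 157 154 132 110 129 154 160 160 155 155 161 160 157 159 158 159 161
 155 159 156 160 160 160 162]
row60 [161 159 160 151 147 151 158 161 156 142 119 123 151 160 158 160 158 155
 160 155 160 156 161 157 161 162 159 163 161 157 155 157 156 158 158 160
 159 158 161 163 159 161 159 158 156 158 156 161 157 162 163 161 163 161
 162 160 151 119 125 148 158 162 158 150 143]
row110 [160 159 158 151 157 164 165 160 141 106 117 148 158 160 163 164 159 161
 160 164 159 158 160 158 161 160 157 158 166 188 204 201 201 203 202 203
 200 205 206 202 197 198 201 199 204 204 206 207 209 207 206 202 198 205
 206 202 204 204 206 203 198 186 166 165 161 162 165 163 165 163 162 162
 163 164 163 158 161 163 163 151 109 115 147 162 163 161 151 138 152 163]
cart nose row 160 [155 158 160 160 148 123 118 139 151 159 161 157 160 182 218 224 226 225
 225 225 225 228 225 224 225 224 226 226 225 225 226 226 227 225 226 226
 227 224 225 225 226 227 223 227 226 227 226 225 224 227 226 225 228 227
 226 227 225 222 191 165 163 159 161 157 144 123 119 149 164 162 159 148
 154 166 163]
cart col 296 [157 156 160 159 164 161 158 135 103  92 117 134 149 155 159 155 158 162
 156 157]
sh [158 157 157 157 153 133 103  74  68  87 102 127 150 155 162 162] [235 237 237 239 239 228 168  87  62  75  98 126 147 160 165 161]
base row 200 [124 125 124 119 112 129 151 158 161 162 159 163 161 165 165 162 163] [162 163 163 164 164 160 161 154 134 137 175 179 189 210 231]
```

>>> {"method": "drive_tool", "body": {
  "motion": [
    [[2.0, -0.2, 0], [0, 0, 0], -1],
    [[2.5, -0.3, 0], [0, 0, 0], -1],
    [[1.8, 0, 1], [0, 0, 0], -1],
    [[0, 0, 2.5], [0, 0, 0], -1],
    [[0, 0, 2.5], [0, 0, 0], -1],
    [[0, 0, 1.2], [0, 0, 0], -1],
    [[0, 0, 0], [0, 0, 0], -1],
    [[0, 0, 0], [0, 0, 0], -1]
  ]
}}

```text
time: 20.05
position: [0.5379, -0.2164, 0.1409]
tool_rot: [3.039, -0.797, 0.003]
ft_force: [-1.3, -0.3, -1.3]
grip_width: 0.436
grip_force: 15.0
```

```bash
python3 - <<'E'
from nest import *
s=show();need((.5375,-.2190,.130),-29.6)
im=ctrl.get_image("wrist")[:,:,::-1].copy();cv2.imwrite("pics/w8.png",im)
g=im.min(2)
u=np.array([np.cos(np.radians(-29.6)),np.sin(np.radians(-29.6)),0]);v=np.array([-u[1],u[0],0]);n=np.array([.5469,-.2243,0])
for nm,a,b,z in(("nose end floor",.0575,0,.03),("nose wall top",.0615,0,.038),("wallL",.045,.0245,.038),("wallR",.045,-.0245,.038),("nose front cart",.055,0,.057)):
    print(nm,pix(C,n+a*u+b*v+[0,0,z]))
print("col320",g[100:190,320]);
for r in (130,140,150): print(r,g[r,270:372])
E
```

```text
20.05 [ 0.5379 -0.2164  0.1409] yaw -29.39 tilt z [ 0.002 -0.001 -1.   ] q [ 0.82  0.35 -0.57  1.79  0.21  1.07 -1.91] F [-1.3 -0.3 -1.3] w 37.9 15.0
[0.09, 0.24, 1.09] [-0.0, -0.1, 0.2]
nose end floor [[326.5175 129.4936]]
nose wall top [[326.7922 123.705 ]]
wallL [[291.1171 148.2925]]
wallR [[362.0116 148.5761]]
nose front cart [[327.2915 134.8215]]
col320 [230 228 223 212 202 187 175 150 141 140 142 140 142 141 140 142 140 144
 139 138 134 116 102 119 131 138 139 140 135 131 124 121 137 135 135 134
 132 114  89  75  91 113 128 132 131 134 134 150 174 194 195 197 199 198
 195 192 193 195 195 201 195 193 189 194 195 195 195 194 192 191 194 192
 196 196 198 199 201 198 179 152 140 138 139 137 139 140 136 137 139 141]
130 [144 141 138 140 140 137 138 137 138 138 138 142 140 141 132 118 117 133
 142 138 139 137 131 120 109 121 126 122 123 126 127 129 129 126 125 124
 132 127 127 130 127 128 128 130 124 123 121 120 115 118 124 127 132 132
 134 130 130 132 128 133 131 132 132 131 131 128 130 134 131 131 136 132
 132 131 128 134 133 131 129 128 132 130 124 101  95 112 132 137 137 137
 136
[... 183 characters left out ...]
  99  96  94
  93  94 100  96  96  99  94  95  96  97  95  94  96  98  91  98  97  97
  94  95  92  94  94  94  95  94  93  90  94  93  93  96  96  92  90  92
  96  96  89  93  93  94  96  92  98 116 118  81  88 115 131 139 138 137
 133 120 119 133 135 137 140 138 139 139 135 136]
150 [138 138 138 136 139 140 139 143 137 139 139 139 140 138 139 133 117 125
 131 128 103 105 119 133 134 131 130 142 167 192 196 201 197 195 198 198
 200 199 195 200 198 199 200 197 198 199 199 198 196 199 195 201 200 195
 198 198 198 196 197 198 198 195 195 195 199 196 200 200 196 202 195 198
 194 171 143 134 130 138 131 122 103  96  98  81  96 122 133 134 134 137
 137 123 115 129 135 138 134 140 138 138 139 137]
```

```bash
python3 - <<'E'
from nest import *
T=lambda p,z:((plane(C,p,z)-s["position"])@Rt*1000)[:,:2]
print("nest nose inner L R",T([(294,130),(353.7,130)],.03)); print("end",T([(320,130.8)],.03))
print("outer L R",T([(285.5,135),(362,135)],.032))
zb=s["position"][2]-.085
print("cart L R top",T([(290.5,150),(351.5,150)],zb+.012),"front dark 139",T([(320,139)],zb+.012),T([(320,139)],zb), "front 141",T([(320,141)],zb+.012))
E
```

```text
nest nose inner L R [[ 68.6551 -20.3349]
 [ 68.6637  21.918 ]]
end [[68.1052 -1.9303]]
outer L R [[ 65.2939 -26.2208]
 [ 65.3062  27.6423]]
cart L R top [[ 58.3532 -19.1139]
 [ 58.3634  16.6891]] front dark 139 [[64.678  -1.7934]] [[63.9643 -1.8374]] front 141 [[63.5381 -1.7939]]
```

>>> {"method": "drive_tool", "body": {
  "motion": [
    [[0, 0.2, 0], [0, 0, 0.2], -1],
    [[0, 0, 0.6], [0, 0, 0], -1],
    [[0, 0, 0.6], [0, 0, 0], -1],
    [[0, 0, 0.4], [0, 0, 0], -1],
    [[0, 0, 0.4], [0, 0, 0], -1],
    [[0, 0, 0.3], [0, 0, 0], -1],
    [[0, 0, 0], [0, 0, 0], -1]
  ]
}}

```text
time: 20.98
position: [0.5361, -0.2183, 0.1165]
tool_rot: [-3.037, 0.803, 0.0]
ft_force: [0.4, -0.0, -1.2]
grip_width: 0.435
grip_force: 15.0
```

```bash
python3 - <<'E'
from h import *
show();need((.5375,-.2190,.115),-29.6)
E
```

```text
20.975 [ 0.5361 -0.2183  0.1165] yaw -29.62 tilt z [-0.  0. -1.] q [ 0.82  0.38 -0.56  1.81  0.23  1.02 -1.92] F [ 0.4 -0.  -1.2] w 37.8 15.0
[0.15, -0.01, 0.15] [0.0, 0.0, -0.0]
```

>>> {"method": "drive_tool", "body": {
  "motion": [
    [[0.1, 0, 0.1], [0, 0, 0], -1],
    [[0, 0, 0.1], [0, 0, 0], -1],
    [[0, 0, 0.1], [0, 0, 0], -1],
    [[0, 0, 0], [0, 0, 0], -1],
    [[0, 0, 0], [0, 0, 0], -1]
  ]
}}

```text
time: 21.6
position: [0.537, -0.2188, 0.1138]
tool_rot: [3.037, -0.803, 0.0]
ft_force: [0.4, -0.3, -0.4]
grip_width: 0.438
grip_force: 15.0
```

```bash
python3 - <<'E'
from h import *
show()
E
```

```text
21.6 [ 0.537  -0.2188  0.1138] yaw -29.62 tilt z [ 0. -0. -1.] q [ 0.81  0.38 -0.56  1.81  0.23  1.02 -1.92] F [ 0.4 -0.3 -0.4] w 38.1 15.0
```

>>> {"method": "drive_tool", "body": {
  "motion": [
    [[0, 0, 0.1], [0, 0, 0], -1],
    [[0, 0, 0], [0, 0, 0], -1],
    [[0, 0, 0], [0, 0, 0], -0.05],
    [[0, 0, 0], [0, 0, 0], 0.2],
    [[0, 0, 0], [0, 0, 0], 0.2],
    [[0, 0, 0], [0, 0, 0], 0.2],
    [[0, 0, -1], [0, 0, 0], 0.2],
    [[0, 0, -3], [0, 0, 0], 0.2],
    [[0, 0, -4], [0, 0, 0], 0.2],
    [[-2, 0, -2], [0, 0, 0], 0.2],
    [[-4, 0, 0], [0, 0, 0], 0.2],
    [[0, 0, 0], [0, 0, 0], 0.2]
  ]
}}

```text
time: 23.1
position: [0.4833, -0.188, 0.2135]
tool_rot: [3.036, -0.801, -0.001]
ft_force: [1.3, -0.2, -0.1]
grip_width: 0.599
grip_force: 0.0
```

```bash
python3 - <<'E'
from nest import *
s=show()
im=ctrl.get_image("wrist")[:,:,::-1].copy();cv2.imwrite("pics/w9.png",im)
g=im.min(2)
u=np.array([np.cos(np.radians(-29.6)),np.sin(np.radians(-29.6)),0]);v=np.array([-u[1],u[0],0]);n=np.array([.5469,-.2243,0])
c=lambda a,b,z:pix(C,n+a*u+b*v+[0,0,z])[0].round(1)
print("nest end",c(.0575,0,.03),"cart nose end top",c(.055,0,.042),"nose sides",c(.04,.018,.042),c(.04,-.018,.042),"base sides",c(0.02,.03,.042),c(.02,-.03,.042),"block",c(.023,.019,.067),c(-.047,-.019,.067),"bar",c(-.12,0,.064))
q=c(.055,0,.042).astype(int)
print("col",q[1]-20,g[q[1]-20:q[1]+50,q[0]])
r=int(c(.045,0,.042)[1]);print(r,g[r,q[0]-45:q[0]+46])
r=int(c(.012,0,.042)[1]);print(r,g[r,q[0]-50:q[0]+51])
E
```

```text
23.1 [ 0.4833 -0.188   0.2135] yaw -29.57 tilt z [-0.001 -0.002 -1.   ] q [ 0.89  0.14 -0.61  1.86  0.09  1.17 -1.84] F [ 1.3 -0.2 -0.1] w 52.1 0.0
nest end [322.3  56.4] cart nose end top [322.3  56.5] nose sides [301.7  75.4] [342.9  75.4] base sides [288.6  99.6] [355.9  99.6] block [298.8  93.3] [344.1 179. ] bar [322.1 253.9]
col 36 [164 162 164 163 164 162 162 162 161 158 161 151 136 146 156 163 159 163
 153 130 116 134 140 125 135 157 156 162 190 220 227 228 226 226 222 225
 226 225 224 222 223 225 220 219 221 224 223 224 226 229 216 189 162 155
 156 158 160 164 157 161 194 232 248 252 253 235 173 154 157 158]
69 [160 164 158 162 162 162 163 164 166 163 162 166 159 149 150 159 162 161
 158 140 115 148 155 132 130 152 155 154 169 213 222 226 225 227 224 227
 225 221 226 226 225 222 226 223 224 226 223 224 226 226 223 225 225 226
 223 225 224 224 219 187 161 158 151 138 125 139 114 126 153 163 162 158
 152 141 156 163 163 164 161 166 164 166 165 166 164 161 165 158 158 161
 175]
109 [231 229 222 182 165 165 162 149 156 164 167 162 145 120 124 126 133 148
 158 162 155 157 160 158 158 164 199 238 248 252 252 252 253 252 252 253
 252 253 251 221 165 158 162 160 160 158 157 159 156 159 159 158 159 159
 159 157 157 159 200 251 253 253 252 252 253 253 252 253 252 251 244 229
 170 152 160 158 160 158 158 160 153 138 135 125 104 132 158 164 162 166
 155 164 168 165 180 220 234 234 234 234 233]
```

```bash
python3 - <<'E'
from h import *
a=cv2.imread("pics/top0.png").astype(int);im=ctrl.get_image("top")[:,:,::-1].copy();cv2.imwrite("pics/t9.png",im)
C=cam("top")
for n,(u,v) in dict(stapler=(260,232),lid=(320,258),timer=(419,229),tape=(457,194),centri=(287,140),big=(381,249)).items():
    d=np.abs(im[v-14:v+15,u-18:u+19].astype(int)-a[v-14:v+15,u-18:u+19]).max(2);print(n,(d>40).mean().round(3))
q=pix(C,[(.6116,.0995,.066)])[0].astype(int);print(q)
d=(np.abs(im.astype(int)-a).max(2)>25).astype(np.uint8)
k=d[q[1]-20:q[1]+20,q[0]-20:q[0]+20];ys,xs=np.nonzero(k);print("new cup blob",len(xs),xs.min()-20,xs.max()-20,ys.min()-20,ys.max()-20)
E
```

```text
stapler 0.0
lid 0.741
timer 0.0
tape 0.0
centri 0.0
big 0.0
[224 170]
new cup blob 302 -10 12 -9 12
```

```bash
python3 - <<'E'
from h import *
C=cam("wrist",dict(position=np.array([.4449,-.1643,.2311]),tool_rot=down(60.38).as_rotvec()));print("w5 lid",plane(C,[(274,221)],.01))
C=cam("wrist",dict(position=np.array([.4625,-.1992,.2257]),tool_rot=down(60.41).as_rotvec()));print("w1 lid",plane(C,[(245,206)],.01))
ctrl.close_job()
E
```

```text
w5 lid [[ 0.37563788 -0.17054867  0.01      ]]
w1 lid [[ 0.37572344 -0.17222335  0.01      ]]
the job is handed in; nothing more can be done
```

The job is handed in: the small cup stands upright on the worktop well clear of the drawer's path, the drawer is out at its stop, and the cartridge lies flat in the nest, nose towards the analyser. The stapler, timer, tape roll, centrifuge and larger cup showed no movement. The lid had not moved when last seen, before the cartridge was fetched; at the end its view had changed, most likely because the arm hid it.

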